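Start three cooking timers in order

TASK

Three dishes are going on one after another, so start their push-top timers in that order: with a fingertip, lightly press the red cap right down, then the yellow, then the blue; pressed caps stay down. Leave the green timer off, only press the timers where they stand (do not pick up, push along or tip any of them), and leave everything else on the worktop in its place.

Things in the scene. Friction and masses are not known exactly. Their poses are not given: they have to be found in the camera images.
- red_timer: loose push-top kitchen timer with the red cap: white puck 66 mm wide, 30 mm tall, red band, about 0.2 kg; origin at the centre of its underside, z up
- red_cap_top (a point): centre of the flat top of the red cap (44 mm wide), 48 mm above the worktop while the cap is up, 38 mm (8 mm proud of the puck) when fully down; moves with the cap. The top is a soft pad 41 mm wide: it gives about 1 mm per 3 N, 5 mm at most, and springs back
- red_cap (a joint): how far the red cap is pressed in, m: 0 up (off) to 0.010 fully down; it slides straight down against about 3 N and stays where it is left, so a pressed cap stays down; counts as pressed beyond 0.005
- yellow_timer: loose push-top kitchen timer with the yellow cap: white puck 66 mm wide, 30 mm tall, yellow band, about 0.2 kg; origin at the centre of its underside, z up
- yellow_cap_top (a point): centre of the flat top of the yellow cap (44 mm wide), 48 mm above the worktop while the cap is up, 38 mm (8 mm proud of the puck) when fully down; moves with the cap. The top is a soft pad 41 mm wide: it gives about 1 mm per 3 N, 5 mm at most, and springs back
- yellow_cap (a joint): how far the yellow cap is pressed in, m: 0 up (off) to 0.010 fully down; it slides straight down against about 3 N and stays where it is left, so a pressed cap stays down; counts as pressed beyond 0.005
- blue_timer: loose push-top kitchen timer with the blue cap: white puck 66 mm wide, 30 mm tall, blue band, about 0.2 kg; origin at the centre of its underside, z up
- blue_cap_top (a point): centre of the flat top of the blue cap (44 mm wide), 48 mm above the worktop while the cap is up, 38 mm (8 mm proud of the puck) when fully down; moves with the cap. The top is a soft pad 41 mm wide: it gives about 1 mm per 3 N, 5 mm at most, and springs back
- blue_cap (a joint): how far the blue cap is pressed in, m: 0 up (off) to 0.010 fully down; it slides straight down against about 3 N and stays where it is left, so a pressed cap stays down; counts as pressed beyond 0.005
- green_timer: loose push-top kitchen timer with the green cap: white puck 66 mm wide, 30 mm tall, green band, about 0.2 kg; origin at the centre of its underside, z up
- green_cap_top (a point): centre of the flat top of the green cap (44 mm wide), 48 mm above the worktop while the cap is up, 38 mm (8 mm proud of the puck) when fully down; moves with the cap. The top is a soft pad 41 mm wide: it gives about 1 mm per 3 N, 5 mm at most, and springs back
- green_cap (a joint): how far the green cap is pressed in, m: 0 up (off) to 0.010 fully down; it slides straight down against about 3 N and stays where it is left, so a pressed cap stays down; to be left up
- lemon: bystander, loose: yellow lemon, 83x58x58 mm, lying; origin under its middle
- garlic: bystander, loose: garlic bulb, 53 mm; origin at its foot
- mug_b: bystander, loose: white mug with handle, 97 mm tall, 78 mm wide; origin at its foot
- salt_shaker: bystander, loose: glass salt shaker with grey top, 44 mm wide, 90 mm tall; origin at its foot
- spice_jar_b: bystander, loose: spice jar with black lid, 40 mm wide, 105 mm tall; origin at its foot
- teaspoon_b: bystander, loose: teaspoon with red handle, 132x26x11 mm, lying among the timers; origin on the worktop under its middle

How it is judged:
By the outcome, as a careful person would: the job done as asked, in the order asked, and still so for the second after the job is handed in, with the robot touching nothing.
It also fails if it takes over 48 s, if anything falls off the work surface, if the arm or the gripper's body presses on something with over 40 N, if the wrist force passes 120 N, or if a joint passes its speed limit or range.

ROBOT

A 6-joint arm with a two-finger parallel gripper is mounted at the origin on a cart in front of the work surface, level with it; the furniture and walls round the work are solid. World frame = base frame: x ahead of the robot, y to its left, z up, the work surface at z = 0. Lengths are in m, angles in rad, forces in N, time in s.
With the tool pointing down it reaches from about 0.35 to 0.975 m from the base axis. Payload 4.9 kg.
Tool frame: the origin (TCP) lies midway between the tips of the shut fingers; the grasp point (between the pads) lies 19 mm behind it; z points along the fingers, y is the line along which they close (so a half turn about z gives the same grasp; the last joint's range is limited). The gripper opens to 85 mm and grips with 20 to 120 N. Pads are 22 mm wide; open, the fingers measure 114 mm over their backs; the gripper's body (76 mm by 85 mm) begins 54 mm behind the grasp point. The pads swing forward as they close: fully open they stand 13 mm farther back than shut.
Start: joints at [-1.236, 0.053, 1.613, -0, 1.476, -0.119], TCP at [0.274, -0.562, 0.231] pointing down, gripper open.
Joint ranges: [-3.01, 3.01], [-1.01, 2.22], [0.06, 2.58], [-1.02, 4.17], [0.09, 2.62], [-3.14, 3.14]. Speed limits (rad/s): [2.57, 2.57, 3.14, 3.14, 3.14, 3.14].

INTERFACE

Orientations are given as a rotation vector (axis times angle).
In Python, from station import ctrl gives the robot as it stands.
- The arm moves only by the tool carry_out, never from a script. Its argument "moves" is a list of rows, each an object of numbers: "x", "y", "z": the shift along the tool's x, y, z in units of 25 mm (1.0 is 25 mm); "turn": the turn about the tool's z in rad. In form: [{"x": .., "y": .., "z": .., "turn": ..}, ...]. A call has exactly 8 rows; each row shifts and turns the commanded pose from where the row before left it, along the tool's axes as they then stand; what a row does not reach is not made up. A row lasts 1/10 s, in which the tool goes at most 50 mm and 8.59 degrees, less where a joint would pass 70% of its speed; a pose out of reach is approached as far as the arm can. A call is refused whole if a number of a shift passes 1 or a number of a turn 0.15, either way. A call with a gripper value outside its range is refused whole. "grip" is the finger opening in mm, from 0 to 85.4, set as the call begins (left out, the last holds). The fingers move at their own pace and stop on an object; "newtons" is the grip in N (left out, the last holds). Time passes only in rows, so rows that do not move let the fingers close, or fill a call up. It gives the time, the measured TCP pose, the force, the opening and the grip force at its end, in the units of the state.
- ctrl.get_obs(): the state, without advancing time (a new reading comes with each control period).
- ctrl.get_image(name): name is "scene" or "top" or "wrist"; returns the picture (400x640x3 uint8, red, green, blue); there is no depth.
- ctrl.calibration(name): a dict with "fx", "fy", "cx", "cy" (pixels), "k1" (the pictures are not rectified: a ray, as slopes to the right and down, at radius r is drawn at 1 + k1 r^2 times it, then the intrinsics apply), "R" (3x3) and "t" (3): a world point X has camera coordinates R X + t; the wrist camera has in their place "T_tool_cam" (4x4, takes a point from camera to tool coordinates, whose origin is the TCP and whose axes are the flange's). Camera axes: x right, y down, z forward; pixel columns grow to the right and rows downward; lengths in m; the calibration is good to about 2 mm. A picture is of the moment at which its call begins: read the wrist's pose just before it. calibration takes no time and is no camera call.
- ctrl.finish_job(): hands the job in; it is judged then, once.
Trained networks look in the newest picture that a camera, given by its name, has taken for a name from the list of things; names that differ only in an ending like _2 or _b are one class to them, and where a whole thing is asked for, a point or a joint stands for the part that bears it (a point fixed in the world has none). Each returns a list of dicts, best first, with "confidence" (0 to 1); they miss things now and then, are a little off and sometimes report something else, mostly with a low value. They report only what shows in the picture. A call takes as long as a camera call.
- ctrl.look_for(camera, query): "rect" ([left, top, width, height] in pixels, round what is visible of it).
- ctrl.mark_of(camera, query): "pixel" ([column, row] in pixels: a listed point, or the origin of a listed thing).
The state is a dict: "t": time; "q": joint angles; "dq": joint speeds; "effort": joint torques, N m; "tool_pos": TCP position; "tool_rot": TCP orientation; "contact_force": force on the tool from outside, world axes, zero at the start; "wrist_torque": the same for the moment, N m; "opening": finger opening in m; "grip_force": force on a finger pad.
Only numpy, scipy, OpenCV 4.12 (cv2) and the standard library are available. Lean on these libraries where they do the work, as an engineer would, in place of code of your own. Each camera call takes 0.05 s, during which the arm holds its last target. There are 200 camera calls.

## Working session

There is one attempt and no reset: what is moved stays moved. The work goes in short steps, Python scripts to look and compute and a tool call to move; the robot and the scene stay as the last step left them, time stands still between calls to the robot, and variables do not carry over. Pictures are saved under pics/ and viewed, at most 10 in all, crops included, and the job is handed in when it is done.

Besides the shell and the picture viewer there is one more tool, called after "Call:" as name(argument=value, ...) on one line, values as JSON. carry_out: Moves the arm, as the interface text tells. Its arguments: {"type":"object","properties":{"moves":{"type":"array"},"grip":{"type":"number"},"newtons":{"type":"number"}},"required":["moves"]}

```bash
mkdir -p pics
cat > h.py <<'E'
import numpy as np, cv2
from station import ctrl
from scipy.spatial.transform import Rotation as Ro
def ray(cam,px):
    c=ctrl.calibration(cam)
    K=np.array([[c['fx'],0,c['cx']],[0,c['fy'],c['cy']],[0,0,1]])
    u=cv2.undistortPoints(np.array([[px]],float),K,np.array([c['k1'],0,0,0,0.]))[0,0]
    d=np.array([u[0],u[1],1.])
    if 'R' in c:
        R=np.array(c['R']);return -R.T@np.array(c['t']),R.T@d
    T=np.array(c['T_tool_cam']);o=ctrl.get_obs();W=Ro.from_rotvec(o['tool_rot']).as_matrix()
    return W@T[:3,3]+np.array(o['tool_pos']),W@T[:3,:3]@d
def at(cam,px,z):
    o,d=ray(cam,px);return o+d*(z-o[2])/d[2]
E
cat > a.py <<'E'
from h import *
for c in('top','scene'):
    cv2.imwrite(f'pics/{c}0.png',ctrl.get_image(c)[:,:,::-1])
    for k in('red','yellow','blue','green'):
        for r in ctrl.mark_of(c,k+'_cap_top')[:2]: print(c,k,np.round(r['pixel']),round(r['confidence'],2),np.round(at(c,r['pixel'],.048),3))
for k in('lemon','garlic','mug_b','salt_shaker','spice_jar_b','teaspoon_b'):
    for r in ctrl.mark_of('top',k)[:1]: print(k,np.round(r['pixel']),round(r['confidence'],2),np.round(at('top',r['pixel'],0),3))
o=ctrl.get_obs();print(o['t'],o['tool_pos'],Ro.from_rotvec(o['tool_rot']).as_matrix().round(3))
E
python3 a.py
```

```text
top red [340. 231.] 0.47 [ 0.46  -0.092  0.048]
top yellow [221. 224.] 0.65 [0.478 0.252 0.048]
top yellow [338. 232.] 0.37 [ 0.457 -0.088  0.048]
top blue [401. 240.] 0.62 [ 0.432 -0.271  0.048]
top green [269. 221.] 0.63 [0.488 0.112 0.048]
top green [338. 231.] 0.25 [ 0.458 -0.087  0.048]
scene red [358. 216.] 0.61 [ 0.443 -0.095  0.048]
scene yellow [233. 264.] 0.65 [0.491 0.254 0.048]
scene green [287. 239.] 0.58 [0.485 0.104 0.048]
lemon [201. 273.] 0.89 [0.332 0.32  0.   ]
garlic [204. 188.] 0.81 [0.59  0.317 0.   ]
mug_b [408. 277.] 0.7 [ 0.322 -0.302  0.   ]
salt_shaker [421. 172.] 0.63 [ 0.641 -0.347  0.   ]
spice_jar_b [421. 153.] 0.61 [ 0.7  -0.35  0.  ]
teaspoon_b [306. 237.] 0.59 [0.44  0.006 0.   ]
0.8 [ 0.27397485 -0.56172192  0.23130854] [[ 0.899  0.438 -0.   ]
 [ 0.438 -0.899  0.   ]
 [ 0.    -0.    -1.   ]]
```

View pics/top0.png

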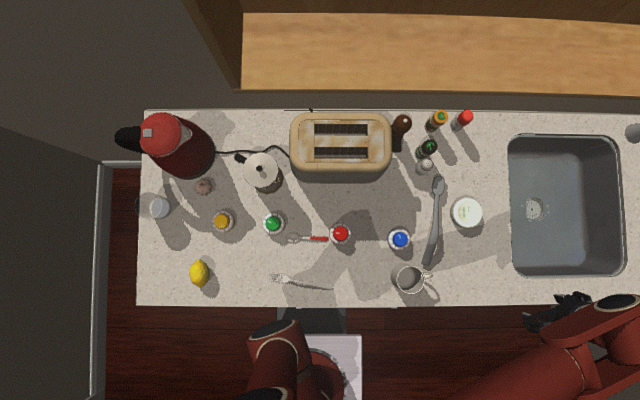

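View pics/scene0.png

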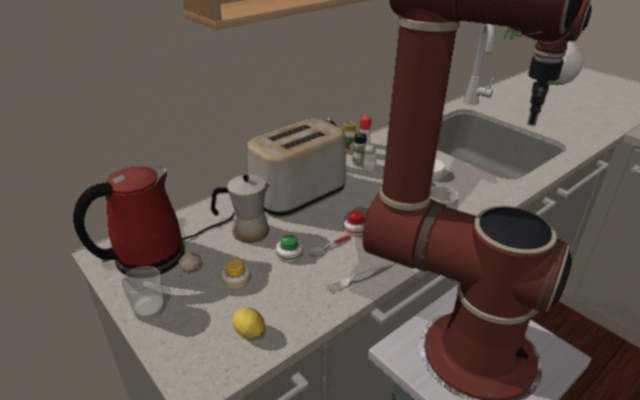

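The top view shows red at (340,233), yellow at (223,221), blue at (400,239) and green at (273,222), which matches the networks. The scene view agrees for red, green and yellow, while the arm hides blue. I'll close the gripper and move above red.

Call:
carry_out(moves=[{"x":0.93,"y":-0.855,"z":0,"turn":0},{"x":0.93,"y":-0.855,"z":0,"turn":0},{"x":0.93,"y":-0.855,"z":0,"turn":0},{"x":0.93,"y":-0.855,"z":0,"turn":0},{"x":0.93,"y":-0.855,"z":0,"turn":0},{"x":0.93,"y":-0.855,"z":0,"turn":0},{"x":0.93,"y":-0.855,"z":0,"turn":0},{"x":0.93,"y":-0.855,"z":0,"turn":0}], grip=0, newtons=20)

```text
t: 1.6
tool_pos: [0.3665, -0.3253, 0.2315]
tool_rot: [3.061, 0.706, 0.0]
contact_force: [-0.1, 0.1, -0.2]
opening: 0.0
grip_force: 0.0
```

Call:
carry_out(moves=[{"x":0.93,"y":-0.855,"z":0,"turn":0},{"x":0.93,"y":-0.855,"z":0,"turn":0},{"x":0.93,"y":-0.855,"z":0,"turn":0},{"x":0.93,"y":-0.855,"z":0,"turn":0},{"x":0.93,"y":-0.855,"z":0,"turn":0},{"x":0.93,"y":-0.855,"z":0,"turn":0},{"x":0.93,"y":-0.855,"z":0,"turn":0},{"x":0.93,"y":-0.855,"z":0,"turn":0}])

```text
t: 2.4
tool_pos: [0.4587, -0.09, 0.2316]
tool_rot: [3.061, 0.707, 0.001]
contact_force: [-0.3, -0.3, -0.1]
opening: -0.0002
grip_force: 0.0
```

```bash
cat > w.py <<'E'
from h import *
import sys
k,n=sys.argv[1:3]
c=ctrl.get_image('wrist'); cv2.imwrite(f'pics/{n}.png',c[:,:,::-1])
o=ctrl.get_obs();W=Ro.from_rotvec(o['tool_rot']).as_matrix();p=np.array(o['tool_pos'])
print(round(o['t'],2),p.round(4),W.round(3).tolist(),o['opening'],np.round(o['contact_force'],1))
for r in ctrl.mark_of('wrist',k+'_cap_top')[:2]:
    P=at('wrist',r['pixel'],.048);print('mark',np.round(r['pixel'],1),round(r['confidence'],2),P.round(4),'units',(W.T@(P-p)/.025).round(2))
for r in ctrl.look_for('wrist',k+'_timer')[:2]: print('rect',np.round(r['rect']),round(r['confidence'],2))
E
python3 w.py red w_red
```

```text
2.45 [ 0.4598 -0.0866  0.2316] [[0.897, 0.441, 0.002], [0.441, -0.897, 0.003], [0.003, -0.002, -1.0]] -4.478557144842172e-05 [-0.6  2.5 -0.1]
mark [327.2 182.2] 0.79 [ 0.4531 -0.0969  0.048 ] units [-0.44  0.27  7.34]
rect [298. 144.  58.  61.] 0.7
```

View pics/w_red.png

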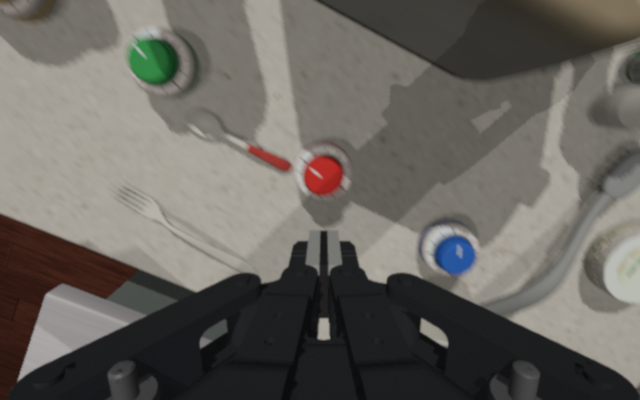

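The wrist view shows red's cap centred at about (323,175), with its mark a few pixels low. Blue is at (455,255) and green at (153,60). I'll refine with the colour centroid.

```bash
cat > c.py <<'E'
from h import *
import sys
H={'red':[(0,6),(174,180)],'blue':[(105,130)],'yellow':[(15,32)]}
def cap(n,k,near,z=.047):
    im=cv2.imread(f'pics/{n}.png');hsv=cv2.cvtColor(im,cv2.COLOR_BGR2HSV)
    m=sum(cv2.inRange(hsv,(a,150,80),(b,255,255)) for a,b in H[k])
    _,_,st,ce=cv2.connectedComponentsWithStats(m)
    c=[i for i in range(1,len(ce)) if st[i,4]>150 and np.hypot(*(ce[i]-near))<30]
    o=ctrl.get_obs();W=Ro.from_rotvec(o['tool_rot']).as_matrix()
    for i in c:
        P=at('wrist',ce[i],z);print(k,st[i],ce[i].round(1),P.round(4),'units',(W.T@(P-o['tool_pos'])/.025).round(2))
if __name__=='__main__':
    n,k,u,v=sys.argv[1:];cap(n,k,(float(u),float(v)))
E
python3 c.py w_red red 323 175; python3 c.py w_red blue 455 255
```

```text
red [ 305  156   38   39 1036] [323.7 175.1] [ 0.4575 -0.0921  0.047 ] units [-0.08  0.05  7.38]
blue [436 237  38  36 965] [454.2 254.8] [ 0.4406 -0.2607  0.047 ] units [-3.66  5.8   7.38]
```

Call:
carry_out(moves=[{"x":-0.12,"y":0.07,"z":1.0},{"x":0,"y":0,"z":1.0},{"x":0,"y":0,"z":1.0},{"x":0,"y":0,"z":1.0},{"x":0,"y":0,"z":1.0},{"x":0,"y":0,"z":1.0},{"x":0,"y":0,"z":0.7},{"x":0,"y":0,"z":0.3}])

```text
validation failed for argument at $.mo...
```

Call:
carry_out(moves=[{"z":0},{"z":0.14},{"z":0.14},{"z":0.14},{"z":0.14},{"z":0.14},{"z":0.12},{"z":0}])

```text
validation failed for argument at $.mo...
```

All keys are required, so I'll resend with them filled in.

Call:
carry_out(moves=[{"x":-0.12,"y":0.07,"z":1.0,"turn":0},{"x":0,"y":0,"z":1.0,"turn":0},{"x":0,"y":0,"z":1.0,"turn":0},{"x":0,"y":0,"z":1.0,"turn":0},{"x":0,"y":0,"z":1.0,"turn":0},{"x":0,"y":0,"z":1.0,"turn":0},{"x":0,"y":0,"z":0.7,"turn":0},{"x":0,"y":0,"z":0.3,"turn":0}])

```text
t: 3.35
tool_pos: [0.4548, -0.0946, 0.0542]
tool_rot: [-3.06, -0.704, 0.005]
contact_force: [-0.4, -1.0, 0.1]
opening: -0.0003
grip_force: 0.0
```

Call:
carry_out(moves=[{"x":0,"y":0,"z":0,"turn":0},{"x":0,"y":0,"z":0.14,"turn":0},{"x":0,"y":0,"z":0.14,"turn":0},{"x":0,"y":0,"z":0.14,"turn":0},{"x":0,"y":0,"z":0.14,"turn":0},{"x":0,"y":0,"z":0.14,"turn":0},{"x":0,"y":0,"z":0.06,"turn":0},{"x":0,"y":0,"z":0,"turn":0}])

```text
t: 4.15
tool_pos: [0.457, -0.0943, 0.0375]
tool_rot: [3.06, 0.707, 0.002]
contact_force: [0.5, -1.6, 2.4]
opening: -0.0
grip_force: 1.2
```

Call:
carry_out(moves=[{"x":0,"y":0,"z":0.04,"turn":0},{"x":0,"y":0,"z":0.04,"turn":0},{"x":0,"y":0,"z":0.0,"turn":0},{"x":0,"y":0,"z":0,"turn":0},{"x":0,"y":0,"z":0,"turn":0},{"x":0,"y":0,"z":0,"turn":0},{"x":0,"y":0,"z":0,"turn":0},{"x":0,"y":0,"z":0,"turn":0}])

```text
t: 4.95
tool_pos: [0.457, -0.0944, 0.036]
tool_rot: [3.06, 0.707, 0.001]
contact_force: [0.8, -1.1, 6.5]
opening: 0.0001
grip_force: 2.9
```

Call:
carry_out(moves=[{"x":0,"y":0,"z":-0.3,"turn":0},{"x":0,"y":0,"z":-1,"turn":0},{"x":0,"y":0,"z":-1,"turn":0},{"x":0.5,"y":-0.86,"z":-1,"turn":0},{"x":0.5,"y":-0.86,"z":-1,"turn":0},{"x":0.5,"y":-0.86,"z":-1,"turn":0},{"x":0.5,"y":-0.86,"z":-0.7,"turn":0},{"x":0.5,"y":-0.86,"z":0,"turn":0}])

```text
t: 5.75
tool_pos: [0.4664, 0.0309, 0.1881]
tool_rot: [3.06, 0.706, 0.006]
contact_force: [0.8, -0.5, 0.2]
opening: -0.0001
grip_force: 0.0
```

Call:
carry_out(moves=[{"x":0.6,"y":-1,"z":0,"turn":0},{"x":0.6,"y":-1,"z":0,"turn":0},{"x":0.6,"y":-1,"z":0,"turn":0},{"x":0.6,"y":-1,"z":0,"turn":0},{"x":0.6,"y":-1,"z":0,"turn":0},{"x":0.6,"y":-1,"z":0,"turn":0},{"x":0.6,"y":-1,"z":0,"turn":0},{"x":0.3,"y":-0.7,"z":0,"turn":0}])

```text
t: 6.55
tool_pos: [0.4811, 0.2537, 0.1843]
tool_rot: [-3.06, -0.709, 0.004]
contact_force: [1.1, -0.5, 0.3]
opening: -0.0002
grip_force: 0.0
```

Call:
carry_out(moves=[{"x":0,"y":0,"z":0,"turn":0},{"x":0,"y":0,"z":0,"turn":0},{"x":0,"y":0,"z":0,"turn":0},{"x":0,"y":0,"z":0,"turn":0},{"x":0,"y":0,"z":0,"turn":0},{"x":0,"y":0,"z":0,"turn":0},{"x":0,"y":0,"z":0,"turn":0},{"x":0,"y":0,"z":0,"turn":0}])

```text
t: 7.35
tool_pos: [0.4823, 0.2521, 0.1854]
tool_rot: [-3.061, -0.706, -0.0]
contact_force: [-1.5, -0.5, -0.8]
opening: 0.0002
grip_force: 0.0
```

```bash
python3 w.py yellow w_yel
```

```text
7.4 [0.4823 0.2521 0.1854] [[0.899, 0.438, 0.0], [0.438, -0.899, -0.0], [0.0, 0.0, -1.0]] -7.746777357762457e-05 [-0.   0.5  1. ]
mark [321.2 175.5] 0.6 [0.4886 0.2564 0.048 ] units [ 0.3  -0.04  5.49]
rect [291. 135.  69.  68.] 0.9
```

View pics/w_yel.png

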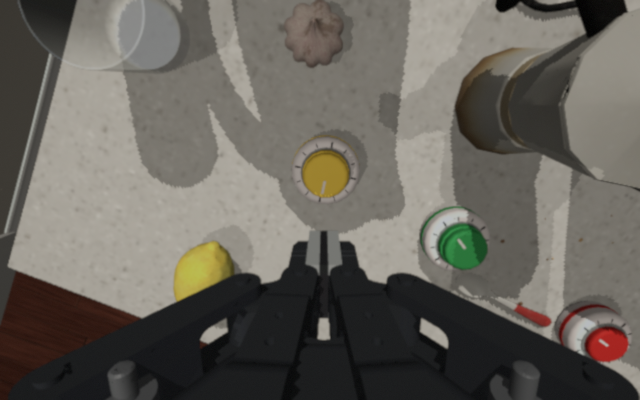

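The wrist view shows the yellow cap centred at about (325,172), with green (460,243) and red (605,343) to the right.

```bash
python3 c.py w_yel yellow 325 172; python3 -c "
from c import *
cap('w_yel','red',(605,343),.037)"
```

```text
yellow [ 303  150   46   47 1618] [325.4 172.5] [0.4925 0.2542 0.047 ] units [0.4  0.11 5.53]
red [ 586  328   42   33 1047] [606.5 344.2] [ 0.4553 -0.0916  0.037 ] units [-7.   11.89  5.93]
```

Call:
carry_out(moves=[{"x":0.2,"y":0.05,"z":0.8,"turn":0},{"x":0.2,"y":0.05,"z":1.0,"turn":0},{"x":0,"y":0,"z":1.0,"turn":0},{"x":0,"y":0,"z":1.0,"turn":0},{"x":0,"y":0,"z":0.8,"turn":0},{"x":0,"y":0,"z":0.4,"turn":0},{"x":0,"y":0,"z":0.15,"turn":0},{"x":0,"y":0,"z":0,"turn":0}])

```text
t: 8.3
tool_pos: [0.4925, 0.2544, 0.0567]
tool_rot: [-3.061, -0.707, -0.0]
contact_force: [0.0, 0.3, -0.3]
opening: 0.0001
grip_force: 0.0
```

Call:
carry_out(moves=[{"x":0,"y":0,"z":0.14,"turn":0},{"x":0,"y":0,"z":0.14,"turn":0},{"x":0,"y":0,"z":0.14,"turn":0},{"x":0,"y":0,"z":0.14,"turn":0},{"x":0,"y":0,"z":0.14,"turn":0},{"x":0,"y":0,"z":0.1,"turn":0},{"x":0,"y":0,"z":0.04,"turn":0},{"x":0,"y":0,"z":0,"turn":0}])

```text
t: 9.1
tool_pos: [0.493, 0.2546, 0.0362]
tool_rot: [-3.061, -0.707, -0.002]
contact_force: [-0.5, 0.1, 6.2]
opening: -0.0
grip_force: 2.6
```

Call:
carry_out(moves=[{"x":0,"y":0,"z":-0.3,"turn":0},{"x":0,"y":0,"z":-1,"turn":0},{"x":0,"y":0,"z":-1,"turn":0},{"x":-0.58,"y":0.93,"z":-1,"turn":0},{"x":-0.58,"y":0.93,"z":-1,"turn":0},{"x":-0.58,"y":0.93,"z":-1,"turn":0},{"x":-0.58,"y":0.93,"z":-0.7,"turn":0},{"x":-0.58,"y":0.93,"z":0,"turn":0}])

```text
t: 9.9
tool_pos: [0.479, 0.1172, 0.1887]
tool_rot: [3.06, 0.707, 0.007]
contact_force: [0.5, -0.2, 0.0]
opening: -0.0
grip_force: 0.0
```

Call:
carry_out(moves=[{"x":-0.58,"y":0.93,"z":0,"turn":0},{"x":-0.58,"y":0.93,"z":0,"turn":0},{"x":-0.58,"y":0.93,"z":0,"turn":0},{"x":-0.58,"y":0.93,"z":0,"turn":0},{"x":-0.58,"y":0.93,"z":0,"turn":0},{"x":-0.58,"y":0.93,"z":0,"turn":0},{"x":-0.58,"y":0.93,"z":0,"turn":0},{"x":-0.58,"y":0.93,"z":0,"turn":0}])

```text
t: 10.7
tool_pos: [0.4544, -0.1007, 0.185]
tool_rot: [-3.06, -0.706, 0.002]
contact_force: [-0.6, 0.9, 0.2]
opening: 0.0002
grip_force: 0.0
```

Call:
carry_out(moves=[{"x":-0.58,"y":0.93,"z":0,"turn":0},{"x":-0.58,"y":0.93,"z":0,"turn":0},{"x":-0.58,"y":0.93,"z":0,"turn":0},{"x":-0.58,"y":0.93,"z":0,"turn":0},{"x":-0.58,"y":0.93,"z":0,"turn":0},{"x":-0.5,"y":0.93,"z":0,"turn":0},{"x":0,"y":0,"z":0,"turn":0},{"x":0,"y":0,"z":0,"turn":0}])

```text
t: 11.5
tool_pos: [0.4396, -0.2623, 0.1849]
tool_rot: [-3.06, -0.705, 0.001]
contact_force: [0.2, 0.4, 0.7]
opening: 0.0001
grip_force: 0.0
```

Call:
carry_out(moves=[{"x":0,"y":0,"z":0,"turn":0},{"x":0,"y":0,"z":0,"turn":0},{"x":0,"y":0,"z":0,"turn":0},{"x":0,"y":0,"z":0,"turn":0},{"x":0,"y":0,"z":0,"turn":0},{"x":0,"y":0,"z":0,"turn":0},{"x":0,"y":0,"z":0,"turn":0},{"x":0,"y":0,"z":0,"turn":0}])

```text
t: 12.3
tool_pos: [0.4401, -0.2626, 0.1855]
tool_rot: [-3.061, -0.707, 0.0]
contact_force: [-0.6, 0.3, 0.7]
opening: -0.0
grip_force: 0.0
```

```bash
python3 w.py blue w_blue; python3 c.py w_blue blue 324 174
```

```text
12.35 [ 0.4402 -0.2626  0.1856] [[0.899, 0.438, -0.0], [0.438, -0.899, 0.0], [-0.0, -0.0, -1.0]] -4.7078616431166466e-05 [0.1 0.4 0.7]
mark [327.3 191.7] 0.66 [ 0.4355 -0.2698  0.048 ] units [-0.29  0.17  5.5 ]
rect [299. 145.  62.  70.] 0.93
rect [306. 168.  44.  43.] 0.37
blue [ 306  164   45   47 1541] [328.  187.2] [ 0.4392 -0.2686  0.047 ] units [-0.14  0.2   5.54]
```

View pics/w_blue.png

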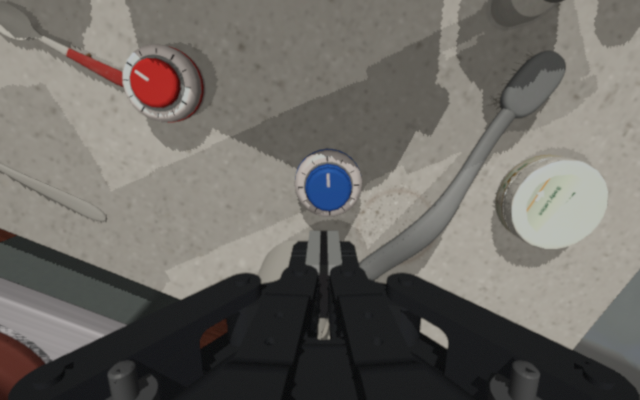

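The wrist view shows the blue cap centred at (328,187), and the red cap at (155,82) is down. Now I'll press blue.

Call:
carry_out(moves=[{"x":-0.08,"y":0.1,"z":0.8,"turn":0},{"x":-0.08,"y":0.1,"z":1.0,"turn":0},{"x":0,"y":0,"z":1.0,"turn":0},{"x":0,"y":0,"z":1.0,"turn":0},{"x":0,"y":0,"z":0.8,"turn":0},{"x":0,"y":0,"z":0.4,"turn":0},{"x":0,"y":0,"z":0.15,"turn":0},{"x":0,"y":0,"z":0,"turn":0}])

```text
t: 13.25
tool_pos: [0.4389, -0.269, 0.057]
tool_rot: [3.061, 0.707, 0.0]
contact_force: [-0.1, -0.5, 0.2]
opening: -0.0003
grip_force: 0.0
```

Call:
carry_out(moves=[{"x":0,"y":0,"z":0.14,"turn":0},{"x":0,"y":0,"z":0.14,"turn":0},{"x":0,"y":0,"z":0.14,"turn":0},{"x":0,"y":0,"z":0.14,"turn":0},{"x":0,"y":0,"z":0.14,"turn":0},{"x":0,"y":0,"z":0.1,"turn":0},{"x":0,"y":0,"z":0.04,"turn":0},{"x":0,"y":0,"z":0,"turn":0}])

```text
t: 14.05
tool_pos: [0.4393, -0.2693, 0.0364]
tool_rot: [3.06, 0.707, 0.001]
contact_force: [-0.1, -0.2, 5.0]
opening: 0.0002
grip_force: 2.4
```

Blue has bottomed out at 5 N. I'll retreat straight up and check.

Call:
carry_out(moves=[{"x":0,"y":0,"z":-0.3,"turn":0},{"x":0,"y":0,"z":-1,"turn":0},{"x":0,"y":0,"z":-1,"turn":0},{"x":0,"y":0,"z":-1,"turn":0},{"x":0,"y":0,"z":-1,"turn":0},{"x":0,"y":0,"z":-1,"turn":0},{"x":0,"y":0,"z":-0.7,"turn":0},{"x":0,"y":0,"z":0,"turn":0}])

```text
t: 14.85
tool_pos: [0.4397, -0.2696, 0.1887]
tool_rot: [3.057, 0.706, 0.004]
contact_force: [0.1, -0.2, 0.2]
opening: -0.0001
grip_force: 0.0
```

```bash
python3 -c "
from h import *
a=ctrl.get_image('wrist')[50:250,50:450,::-1];b=cv2.resize(ctrl.get_image('scene')[150:350,150:550,::-1],(800,400))
cv2.imwrite('pics/end.png',np.vstack([cv2.resize(a,(400,200)),cv2.resize(b,(400,200))]).repeat(1,0))"
```

```text
(no output)
```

View pics/end.png

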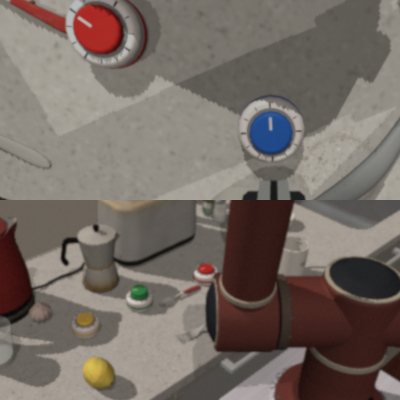

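The red (95,28), blue (270,132) and yellow (86,323) caps are down, green (139,296) is still up, and nothing has moved.

```bash
python3 -c "
from station import ctrl
print(ctrl.finish_job())"
```

```text
the job is handed in; nothing more can be done
None
```

I pressed the red, yellow and blue caps fully down in that order with 5–6.5 N. The green timer is still off, nothing else looked moved in the final pictures, and I handed the job in at about 15 s of the 48 s limit.

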